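Pack a carded valve in the adjustable shipping bay

ROBOT

A 6-joint arm with a two-finger parallel gripper is mounted at the origin on the work surface. World frame = base frame: x ahead of the robot, y to its left, z up, the work surface at z = 0. Lengths are in mm, angles in rad, forces in N, time in s.
With the tool pointing down it reaches from about 375 to 975 mm from the base axis. Payload 3.8 kg.
Tool frame: the origin (TCP) lies midway between the tips of the shut fingers; the grasp point (between the pads) lies behind it (grip_point_offset is the z of the grasp point in the tool frame, in mm); z points along the fingers, y is the line along which they close (so a half turn about z gives the same grasp; the last joint's range is limited). The gripper opens to 88 mm and grips with 3 to 60 N. Pads are 18 mm wide; open, the fingers measure 123 mm over their backs; the gripper's body (75 mm by 187 mm) begins 45 mm behind the grasp point.
Start: joints at [-1.181, 0.264, 1.604, -0, 1.274, -0.037], TCP at [279.417, -614.446, 238.706] pointing down, gripper open.
Joint ranges: [-2.63, 2.63], [-0.94, 2.18], [0.31, 2.57], [-1.31, 4.45], [0, 2.66], [-2.55, 2.55]. Speed limits (rad/s): [2.57, 2.57, 3.14, 3.14, 3.14, 3.14].

INTERFACE

Orientations are given as a unit quaternion [x, y, z, w].
In Python, from rig import sense, get_image, get_calibration, finish_job, grip_point_offset gives the robot as it stands.
- The arm moves only by the tool arm_command, never from a script. Its argument "targets" is a list of rows, each an object of numbers: "tx", "ty", "tz": the shift along the tool's x, y, z in cm; "rx", "ry", "rz": the turn, a rotation vector about the tool's x, y, z in degrees. In form: [{"tx": .., "ty": .., "tz": .., "rx": .., "ry": .., "rz": ..}, ...]. A call has 1 to 12 rows; each row is the pose to reach, as a shift and turn from the pose commanded when the call began, along the tool's axes at that moment; what a row does not reach only later rows make up. A row lasts 1/8 s, in which the tool goes at most 62.5 mm and 10.7 degrees, less where a joint would pass 70% of its speed; a pose out of reach is approached as far as the arm can. A call with a gripper value outside its range is refused whole. "gripper" is the opening, from -1 (shut) to 1 (fully open), set as the call begins (left out, the last holds). The fingers move at their own pace and stop on an object; the grip force is fixed at half the most. Time passes only in rows, so rows that repeat a pose let the fingers close. It gives the time, the measured TCP pose, the force, the opening and the grip force at its end, in the units of the state.
- sense(): the state, without advancing time (a new reading comes with each control period).
- get_image(name): name is "scene" or "top" or "wrist"; returns (picture, depth): 400x640x3 uint8, red, green, blue; 400x640 float32, mm along the optical axis (not along the pixel's ray), 0 where there is no reading.
- get_calibration(name): a dict with "fovy" (degrees; the focal length in pixels is half the picture's height over the tangent of half this angle, whatever the lens; pixels are square), "cx", "cy" (the principal point, pixels), "rvec" (rotation vector, rad) and "tvec" (3), from world to camera coordinates, as OpenCV has them. Camera axes: x right, y down, z forward; pixel columns grow to the right and rows downward; lengths in mm; the calibration is good to about 2 mm. The wrist camera is an equidistant fisheye: a pixel r from the principal point sees the ray r / f radians off the axis. A picture is of the moment at which its call begins: read the wrist's pose just before it. get_calibration takes no time and is no camera call; for the wrist camera it gives the pose at the moment of the call.
- finish_job(): hands the job in; it is judged then, once.
The state is a dict: "t": time; "q": joint angles; "dq": joint speeds; "joint_torque": joint torques, N m; "tcp_pos": TCP position; "eef_rot": TCP orientation; "contact_force": force on the tool from outside, world axes, zero at the start; "torque": the same for the moment, N m; "grip_width": finger opening in mm; "grasp_force": force on a finger pad.
Only numpy, scipy, OpenCV 4.12 (cv2) and the standard library are available. Lean on these libraries where they do the work, as an engineer would, in place of code of your own. Each camera call takes 0.05 s, during which the arm holds its last target. There are 200 camera calls.

TASK

Take the carded valve (the pack with the long box-shaped blister) off its display peg by lifting its slot over the peg's upturned tip, lay it flat on the free bench with the blister up and let go, then pick it up again and lay it flat, blister up, in the open part of the steel packing bay, crosswise, between the carriage and the end wall. Then lift the carriage's release bar well clear of the notches, hold it up, slide the carriage up to the pack until the pack is against the end wall, and let go at the last notch that fits, so that the bar drops fully in and no more than about one notch of play is left. Do not squeeze the pack hard, and leave the other pack and the things lying about where they are.

Things in the scene. Friction and masses are not known exactly. Their poses are not given: they have to be found in the camera images.
- pack: the carded valve: stiff white card 110 x 66 x 8 mm, about 90 g, with a clear box-shaped blister holding a valve. Origin: centre of the card's back face; x along the 110 mm, from the slotted end (-55 mm) to the other; y across; z out of the blister side (card z = 0 to 8 mm). At the start it hangs on one of the two pegs, slotted end up, blister facing the peg's tip.
- pack_slot (a point): centre of the pack's hang slot, a through opening at x = -43 to -19 mm by y = -10 to 10 mm of the pack, mid-thickness (z = 4 mm); 12 mm of card lies beyond it at the end, and strips 23 mm wide on either side of it, to pinch. Axes as pack
- pack_blister (a point): middle of the blister box, at x = 20, y = 0, z = 18 mm of the pack; the box is 54 mm along x, 34 mm along y and spans z = 8 to 28 mm, with rigid upright sides to grip. Axes as pack
- round_pack: the other carded part: same card, slot and axes, but a round blister (44 mm across, 16 mm high) with a dial in it; hangs on the other peg and stays there
- stand: fixed grey display stand, origin at bench level below the front of its upright plate (220 mm wide, top 130 mm up; foot 110 x 230 mm reaching 45 mm in front). Two level round steel pegs, 6 mm thick, at y = -60 and +60 mm, axis 160 mm up, run from x = 0 for 115 mm towards -x of the stand, then turn up: the tip rises 9 mm over the last 9 mm
- peg_a (a point): end of the upturned tip of the peg at y = -60 mm of the stand (x = -124, z = 169 mm). A hanging pack rests with its slot's upper edge on the peg, 62 to 80 mm from the stand's plate; lifted 9 to 18 mm, its slot clears the tip
- peg_b (a point): the same for the peg at y = +60 mm of the stand
- bay: fixed steel packing bay, origin at bench level. Floor 8 mm above the bench, 122 mm wide between two low side walls (tops 22 mm up) at x = -61 and +61 mm. The carriage slides along +y of the bay towards the end wall. The pack lies crosswise: its 110 mm along the bay's x (either way round), its 66 mm along y. Outside the +x wall runs a dark toothed strip (x = 79 to 97 mm)
- end_wall (a point): centre of the end wall's inner face, where it meets the bay floor, at y = 150 mm of the bay; the wall is 42 mm high above the bench. Axes as bay
- carriage (a joint): how far the carriage has slid towards the end wall (m). At 0 its flat pushing face is 200 mm from the end wall; at 0.134 it would touch a pack lying against the wall. About 2 N of friction while the bar is held up. Starts between 0 and 0.045
- pusher_face (a point): point on the carriage's pushing face (116 mm wide, its top 40 mm above the bench), at its middle, 25 mm above the bench and 25 mm ahead (+y of the bay) of the release bar. Axes as bay
- release_bar (a joint): lift of the release bar (m): 0 = down in a notch, locked; about 0.009 = nose resting on a flat of the strip, not locked; 0.018 = top stop. Held well clear (0.012 to 0.016) the carriage slides freely. Sprung down with about 5 N at 0, 7 N raised. On a flat the carriage can still be pushed till the nose drops in a notch and stops it. Starts in a notch or on a flat
- bar_grip (a point): middle of the release bar, a level steel rod 12 mm thick, 70 mm long, along the bay's x, 75 mm above the bench when down, on two thin stems on the carriage, free beneath for 30 mm. Its nose reaches the strip, whose straight-sided notches are 9 mm wide every 18 mm; where along y they lie differs each time and must be felt. Axes as bay
- bottle: bystander: white bottle 54 mm across, 130 mm high
- wrench: bystander: steel wrench lying flat
- screwdriver: bystander: screwdriver lying flat
- tape: bystander: grey tape roll 84 mm across, 20 mm high
- fitting: bystander: brass fitting 28 mm across, 34 mm high
- mug: bystander: white mug 76 mm across, 90 mm high
Mind the look-alikes: they are no part of the job. What is shaped like the pack but blue or purple is not meant.

How it is judged (in metres and radians):
On the way, in this order (a step that is already met when the one before it is completed fails the run):
1. the pack is held clear of its peg, past the tip (x of pack_slot in the frame of stand below -0.135 m and contact force between the fingers and pack above 0.5 N), for 0.1 s.
2. the pack lies flat on the bench, blister up, let go (height (world z) of pack below 0.004 m and angle between pack's own z axis and vertical below 0.06 rad and contact force between the fingers and pack below 0.1 N and linear speed of pack below 0.02 m/s), for 0.2 s.
3. the pack lies flat in the bay, blister up, crosswise, let go (x of pack in the frame of bay between -0.012 and 0.012 m and z of pack in the frame of bay between 0.004 and 0.0115 m and angle between pack's own z axis and vertical below 0.06 rad and angle between the x axis of pack and the x axis of bay, either way round below 0.25 rad and contact force between the fingers and pack below 0.1 N and y of pack in the frame of bay above 0 m), for 0.2 s.
4. the carriage slides with its release bar held up clear of the strip (value of joint release_bar above 0.0095 m and value of joint carriage above 0.07 m), for 0.1 s.
At the end, for the whole second after the job is handed in: the pack lies let go and at rest in the bay, flat, blister up (within 3 degrees), crosswise (within 14), between end wall and carriage; the release bar is down in a notch (within 3 mm), the carriage within 22 mm of touching the pack against the end wall (notches are 18 mm apart) (x of pack in the frame of bay between -0.012 and 0.012 m and z of pack in the frame of bay between 0.004 and 0.0115 m and angle between pack's own z axis and vertical below 0.06 rad and angle between the x axis of pack and the x axis of bay, either way round below 0.25 rad and contact force between the fingers and pack below 0.1 N and y of pack in the frame of bay above 0.085 m and value of joint carriage above 0.112 m and value of joint release_bar below 0.003 m and linear speed of pack below 0.01 m/s and contact force between the fingers and release_bar below 0.1 N).
It fails at once if the other pack or a thing lying about is moved by more than 40 mm (distance of any of round_pack, bottle, wrench, screwdriver, tape, fitting, mug from where it was at the start of the episode above 0.04 m).
It fails at once if the pack is squeezed with more than 40 N between carriage and end wall (contact force between carriage and pack above 40 N).
It also fails if it takes over 72 s, if anything falls off the work surface, if the arm or the gripper's body presses on something with over 40 N, if the wrist force passes 120 N, or if a joint passes its speed limit or range.

## Working session

There is one attempt and no reset: what is moved stays moved. The work goes in short steps, Python scripts to look and compute and a tool call to move; the robot and the scene stay as the last step left them, time stands still between calls to the robot, and variables do not carry over. Pictures are saved under pics/ and viewed, at most 10 in all, crops included, and the job is handed in when it is done.

Besides the shell and the picture viewer there is one more tool, called after "Emit:" by a JSON object that holds its "api" and its "payload". arm_command: Moves the arm, as the interface text tells. Its arguments: {"type":"object","properties":{"targets":{"type":"array"},"gripper":{"type":"number"}},"required":["targets"]}

```bash
ls; mkdir -p pics
cat > h.py <<'E'
import numpy as np, cv2
from rig import sense, get_image, get_calibration, finish_job, grip_point_offset
from scipy.spatial.transform import Rotation as R
def cal(n):
    c=get_calibration(n); f=200/np.tan(np.radians(c['fovy'])/2)
    return f,c['cx'],c['cy'],R.from_rotvec(np.ravel(c['rvec'])).as_matrix(),np.ravel(c['tvec'])
def cloud(n,d,c=None):
    f,cx,cy,M,t=c or cal(n)
    v,u=np.mgrid[:d.shape[0],:d.shape[1]].astype(float)
    x=(u-cx)/f;y=(v-cy)/f
    if n=='wrist':
        r=np.hypot(x,y)+1e-9;s=np.tan(np.minimum(r,1.5))/r;x=x*s;y=y*s
    P=np.stack([x*d,y*d,d],-1)
    return (P-t)@M
def save(n,im,box=None,k=1):
    if box: im=im[box[1]:box[3],box[0]:box[2]]
    cv2.imwrite('pics/'+n+'.png',cv2.resize(im[...,::-1],None,fx=k,fy=k,interpolation=cv2.INTER_CUBIC))
def go(dp,dR=None):
    """tool-axes shift (cm) to world target pos dp, rotvec deg to target rotation"""
    s=sense();T=R.from_quat(s['eef_rot'])
    print('shift cm',np.round(T.inv().apply(np.array(dp)-s['tcp_pos'])/10,2),'turn',None if dR is None else np.round(np.degrees((T.inv()*dR).as_rotvec()),1))
E
python3 - <<'E'
from h import *
print(sense(),grip_point_offset)
for n in ('scene','top'):
    im,d=get_image(n);save(n,im);np.savez('pics/'+n+'.npz',im=im,d=d,P=cloud(n,d));print(n,get_calibration(n),(d>0).mean())
E
```

```text
pics
{'t': 0.0, 'q': array([-1.18091501e+00,  2.64737609e-01,  1.60535438e+00, -6.32691716e-06,
        1.27368199e+00, -3.69036523e-02]), 'dq': array([-1.25848940e-03, -5.30660743e-05, -4.89615140e-04, -1.45443986e-03,
       -1.42306084e-03,  2.50703938e-05]), 'joint_torque': array([ 6.27713471e-04, -5.02114391e+01, -3.56873667e+01,  7.28935422e-02,
        2.95070303e-02, -1.80839875e-04]), 'tcp_pos': array([ 279.14244342, -613.80987651,  237.40905953]), 'eef_rot': array([ 9.77317312e-01,  2.11777433e-01, -1.94469125e-04, -1.07319081e-03]), 'contact_force': array([-0.11309817, -0.71444114, -0.06263324]), 'torque': array([-0.03980601, -0.05571171, -0.0147384 ]), 'grasp_force': 0.0, 'grip_width': 88.33613979224953} -18.700000000000003
scene {'fovy': 50.946795445285716, 'cx': 316.6181330831628, 'cy': 197.07097139032496, 'rvec': array([ 2.20260581,  1.00258941, -0.42049547]), 'tvec': array([-359.97815034, -167.71604255, 1765.9716238 ])} 0.99621484375
top {'fovy': 57.620595720485326, 'cx': 324.1595909554055, 'cy': 198.38328249331846, 'rvec': array([ 2.15719692, -2.2108567 ,  0.09773373]), 'tvec': array([  45.20719951,  512.96479218, 1107.99365748])} 0.9960703125
```

View pics/scene.png

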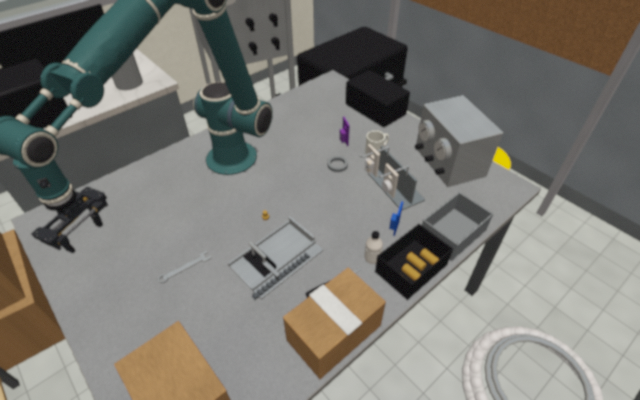

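View pics/top.png

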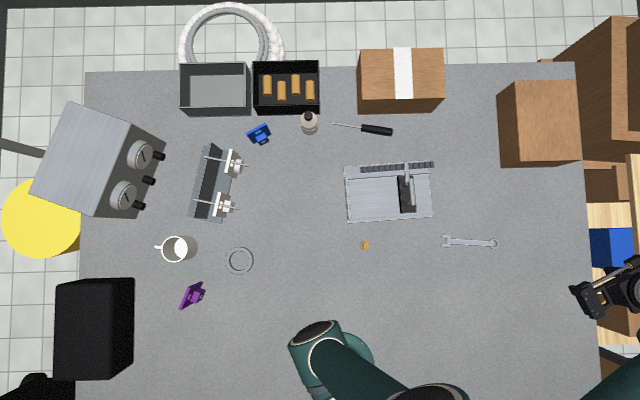

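Run:
```python
from h import *
a=np.load('pics/top.npz');b=np.load('pics/scene.npz')
A=cv2.resize(a['im'][120:230,180:260],None,fx=5,fy=5,interpolation=cv2.INTER_CUBIC)
B=cv2.resize(b['im'][125:210,355:430],None,fx=5,fy=5,interpolation=cv2.INTER_CUBIC)
h=550;B=np.pad(B,((0,h-B.shape[0]),(0,0),(0,0)))
save('crop',np.hstack([A,B]))
P=a['P'];
for u,v in [(207,150),(195,214),(233,162),(224,205),(346,193),(350,200),(380,205),(388,185),(345,170),(430,216),(300,300)]: print(u,v,P[v,u].round(1))
m=np.load('pics/top.npz')['P'][...,2]
sub=P[140:230,335:440]
np.set_printoptions(linewidth=250)
print(sub[::4,::4,2].round(0).astype(int))
```

```text
207 150 [650.  360.9 130.9]
195 214 [470.4 395.6 126.2]
233 162 [607.4 279.4 165.9]
224 205 [491.2 305.5 160.7]
346 193 [527.3 -34.4  39.2]
350 200 [508.  -48.6   6.8]
380 205 [ 489.8 -141.9    9.9]
388 185 [ 552.6 -170.2    5.6]
345 170 [603.2 -35.5   8.8]
430 216 [ 451.4 -296.2   12.9]
300 300 [202.7 114.8   0.6]
[[   3   -1   -2    0   -4   -1   -1   -1    1   -1   -2   -1   -2    0    2    1    0   -1    1   -3   -1 1145    0    0    2   -3    5]
 [   2    0    0    0    2   -4    1    1    3    2    0    3    1    0   -2    0    4   -1   -1   -1    1    1   -2   -1    3   -1   -1]
 [  -1   -3   -2   -1    1    0    0    0    1    0    1   -1    0   -2   -1    1   -2   -1    3    2   -2    1   -4    3    4   -2    7]
 [   0    4    4    0    0    1    0   -1    1    2    1    2   -2    3    2    0   -1    0    1    0    1    0    2   -3    0    0   -1]
 [  -2    0    0    1   -1   -1    2    2    0    0    5   -1   -3    0    0    1    2    3   -1    4   -2    0   -1    1    3    1   -2]
 [   3    2    0    3    3    1    2    2   -1   -1   -4    1    0    3    4    1    0   -3  
[... 1691 characters left out ...]
  3   -2]
 [   4   -2    0   19   10    7    8    6    9    8    9    7   10    5    7    5   10   41   19   22    9   10   10   25   22    3    1]
 [  -1   -2    2    6    6    9    7   12   13    9   19   21   23   20   25   26   18   10   11    9    8    7   13   11   10   -2    1]
 [   1    0   -3    5    6    8   12    9   11   11    6   12    7   -1   -3   -4   -1    0    0    1    5    2    0    8    1    1   -1]
 [  -3    4   -1   -3   -1   -2    4    2    0    0    3   -1    3    4   -1   -1   -3    2   -1   -2    0    5    3   -2    3   -1    2]
 [   1    3    1    2    2    0    2    6    3    0    2    2   -1   -4    6    2   -1   -3    0    1    0   -3   -3   -1   -3    3    3]]
```

View pics/crop.png

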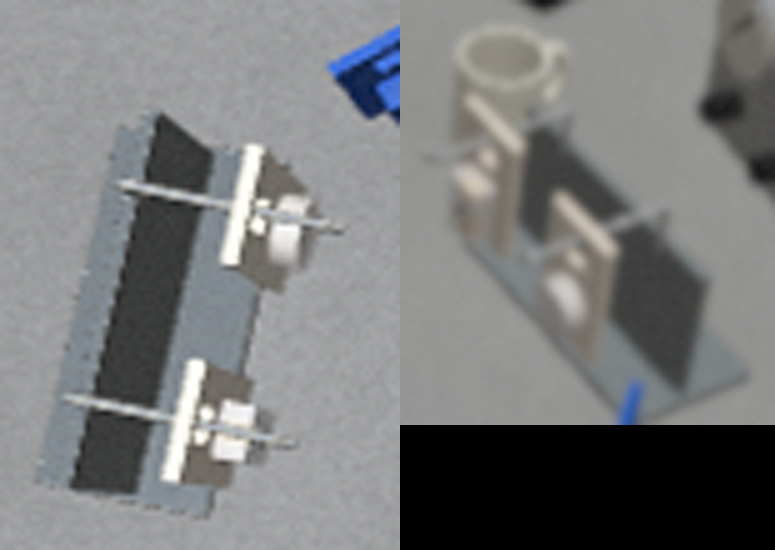

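The top view crop shows the two hanging packs: upper one at px (238,167) has a round blister, and the lower one at px (227,206) has the box blister. The scene view agrees: box at (370,160), round at (388,185). The blue (258,133) and purple (192,295) items are look-alikes. My target is the lower pack, on peg_b.

Run:
```python
from h import *
np.set_printoptions(suppress=True,linewidth=200)
a=np.load('pics/top.npz');P=a['P'];im=a['im'].astype(int)
def rect(m,name):
    pts=P[m][:,:2].astype(np.float32); c,s,an=cv2.minAreaRect(pts)
    print(name,m.sum(),'med',np.median(P[m],0).round(1),'rect',np.round(c,1),np.round(s,1),round(an,1))
v,u=np.mgrid[:400,:640]
box=lambda x0,x1,y0,y1:(u>=x0)&(u<x1)&(v>=y0)&(v<y1)
Z=P[...,2]; white=im.min(-1)>190
rect(box(205,225,185,222)&white&(Z>165)&(Z<185),'box card top')
rect(box(220,240,145,176)&white&(Z>165)&(Z<185),'round card top')
rect(box(185,225,140,225)&(im.max(-1)<90)&(Z>90)&(Z<140),'plate')
rect(box(395,425,160,215)&(Z>78)&(Z<105),'bar')
rect(box(342,352,160,222)&(Z>33)&(Z<52),'endwall')
m=box(340,440,155,225)&(Z>4)&(Z<60)&(np.ptp(im,-1)<40)
rect(m,'bay all')
# plane rays for peg 2 ends
f,cx,cy,M,t=cal('top')
def ray(uu,vv,z):
    d=np.array([(uu-cx)/f,(vv-cy)/f,1])@M; o=-t@M; return (o+d*(z-o[2])/d[2]).round(1)
print('peg b',ray(193.6,199.6,160),ray(238.6,208.6,167),'peg a',ray(204.5,156.8,160),ray(248.5,166,167))
# bay floor corners via pixel columns of wall
print('bar ends',[ray(x,y,82) for x,y in((406,164),(410,212))])
save('bay',a['im'],(335,150,445,230),7)
```

```text
box card top 70 med [495.1 321.4 174.4] rect [495.2 323.1] [10.1 63.7] 77.4
round card top 67 med [609.  290.3 175.5] rect [610.  289.8] [ 8.3 63.8] 75.9
plate 345 med [567.  373.3 111.5] rect [559.6 339.4] [ 72.4 216.5] 77.1
bar 114 med [ 521.2 -223.2   88.8] rect [ 522.6 -224. ] [80.6 12.5] 3.4
endwall 116 med [509.8 -38.5  41.8] rect [513.2 -38.8] [125.7   7.9] 3.0
bay all 4797 med [ 533.  -166.4    9.5] rect [ 539.3 -176. ] [316.2 219.4] 88.6
peg b [507.9 387.8 160. ] [480.1 264.7 167. ] peg a [624.8 358.6 160. ] [595.2 237.2 167. ]
bar ends [array([ 605.2, -211.7,   82. ]), array([ 462.8, -217.3,   82. ])]
```

View pics/bay.png

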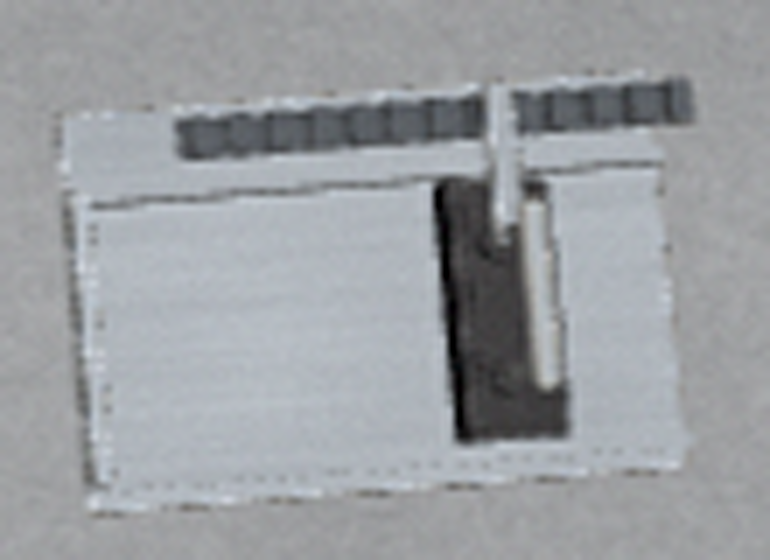

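```bash
cat >> h.py <<'E'
F=np.array([-.218,-.976,0]); YS=np.array([.976,-.218,0])
def Rt(alpha,fwd=-F,y=YS):
    a=np.radians(alpha); z=fwd*np.cos(a)-np.array([0,0,1])*np.sin(a); z/=np.linalg.norm(z)
    return R.from_matrix(np.stack([np.cross(y,z),y,z],1))
E
python3 - <<'E'
from h import *
f,cx,cy,M,t=cal('wrist');s=sense();T=R.from_quat(s['eef_rot'])
print('cam in tool',T.inv().apply(-M.T@t-s['tcp_pos']).round(1),'axis',T.inv().apply(M[2]).round(2))
for al,off in((90,0),(60,0),(20,0)):
    tgt=np.array([494,323,0])+F*(14+130)+[0,0,130]
    print(tgt);go(tgt,Rt(al))
E
```

```text
cam in tool [  75.8   -0.3 -146.4] axis [-0.29 -0.    0.96]
[462.608 182.456 130.   ]
shift cm [ 49.66 -64.87  10.89] turn [ -0.1  -0.1 -53. ]
[462.608 182.456 130.   ]
shift cm [ 49.66 -64.87  10.89] turn [ 13.8  27.8 -51.7]
[462.608 182.456 130.   ]
shift cm [ 49.66 -64.87  10.89] turn [ 32.1  64.6 -46.1]
```

Emit:
{"api": "arm_command", "payload": {"targets": [{"tx": 5,"ty": -6,"tz": -2.3,"rz": -5},{"tx": 45,"ty": -60,"tz": -2.3,"rz": -53},{"tx": 45,"ty": -60,"tz": -2.3,"rz": -53},{"tx": 45,"ty": -60,"tz": -2.3,"rz": -53},{"tx": 45,"ty": -60,"tz": -2.3,"rz": -53},{"tx": 45,"ty": -60,"tz": -2.3,"rz": -53},{"tx": 45,"ty": -60,"tz": -2.3,"rz": -53},{"tx": 45,"ty": -60,"tz": -2.3,"rz": -53},{"tx": 45,"ty": -60,"tz": -2.3,"rz": -53},{"tx": 45,"ty": -60,"tz": -2.3,"rz": -53},{"tx": 45,"ty": -60,"tz": -2.3,"rz": -53},{"tx": 45,"ty": -60,"tz": -2.3,"rz": -53}], "gripper": 1}}

```text
validation failed for argument at $.ta...
```

Run:
```python
from h import *
s=sense();print(s['t'],s['q'].round(2),s['tcp_pos'].round(1))
for al in (60,40,20):
    go(np.array([494,323,0])+F*(14+130)+[0,0,130],Rt(al))
```

```text
0.1 [-1.18  0.26  1.61  0.    1.27 -0.04] [ 279.2 -613.9  237.5]
shift cm [ 49.66 -64.87  10.89] turn [ 13.8  27.8 -51.7]
shift cm [ 49.66 -64.87  10.89] turn [ 23.   46.2 -49.5]
shift cm [ 49.66 -64.87  10.89] turn [ 32.1  64.6 -46.1]
```

Emit:
{"api": "arm_command", "payload": {"targets": [{"tx": 45,"ty": -60,"tz": -2.3,"rx": 0,"ry": 0,"rz": -53},{"tx": 45,"ty": -60,"tz": -2.3,"rx": 0,"ry": 0,"rz": -53},{"tx": 45,"ty": -60,"tz": -2.3,"rx": 0,"ry": 0,"rz": -53},{"tx": 45,"ty": -60,"tz": -2.3,"rx": 0,"ry": 0,"rz": -53},{"tx": 45,"ty": -60,"tz": -2.3,"rx": 0,"ry": 0,"rz": -53},{"tx": 45,"ty": -60,"tz": -2.3,"rx": 0,"ry": 0,"rz": -53},{"tx": 45,"ty": -60,"tz": -2.3,"rx": 0,"ry": 0,"rz": -53},{"tx": 45,"ty": -60,"tz": -2.3,"rx": 0,"ry": 0,"rz": -53},{"tx": 45,"ty": -60,"tz": -2.3,"rx": 0,"ry": 0,"rz": -53},{"tx": 45,"ty": -60,"tz": -2.3,"rx": 0,"ry": 0,"rz": -53},{"tx": 45,"ty": -60,"tz": -2.3,"rx": 0,"ry": 0,"rz": -53},{"tx": 45,"ty": -60,"tz": -2.3,"rx": 0,"ry": 0,"rz": -53}], "gripper": 1}}

```text
t: 1.6
tcp_pos: [440.4, 119.8, 261.6]
eef_rot: [0.78, 0.626, 0.0, 0.0]
contact_force: [1.6, -0.5, 0.0]
grip_width: 88.3
grasp_force: 0.0
```

Run:
```python
from h import *
s=sense();print(s['t'],s['q'].round(2),s['tcp_pos'].round(1))
for al in (60,40,20):
    go(np.array([494,323,0])+F*(14+130)+[0,0,130],Rt(al))
```

```text
1.6 [ 0.21 -0.18  2.02 -0.    1.3   0.43] [440.4 119.8 261.6]
shift cm [ 6.61  0.81 13.16] turn [ 0.  30.   0.1]
shift cm [ 6.61  0.81 13.16] turn [-0.  50.   0.1]
shift cm [ 6.61  0.81 13.16] turn [-0.  70.   0.1]
```

Emit:
{"api": "arm_command", "payload": {"targets": [{"tx": 2,"ty": 0.4,"tz": 3,"rx": 0,"ry": 10,"rz": 0},{"tx": 4,"ty": 0.8,"tz": 8,"rx": 0,"ry": 20,"rz": 0},{"tx": 6.6,"ty": 0.8,"tz": 13,"rx": 0,"ry": 30,"rz": 0},{"tx": 6.6,"ty": 0.8,"tz": 13,"rx": 0,"ry": 40,"rz": 0},{"tx": 6.6,"ty": 0.8,"tz": 13,"rx": 0,"ry": 50,"rz": 0},{"tx": 6.6,"ty": 0.8,"tz": 13,"rx": 0,"ry": 60,"rz": 0},{"tx": 6.6,"ty": 0.8,"tz": 13,"rx": 0,"ry": 70,"rz": 0},{"tx": 6.6,"ty": 0.8,"tz": 13,"rx": 0,"ry": 70,"rz": 0}]}}

```text
t: 2.6
tcp_pos: [461.0, 179.8, 127.9]
eef_rot: [0.642, 0.509, 0.445, -0.362]
contact_force: [0.6, 0.3, 0.9]
grip_width: 88.0
grasp_force: 0.0
```

Run:
```python
from h import *
s=sense();print(s['t'],s['q'].round(2),s['tcp_pos'].round(1),s['contact_force'])
go(np.array([494,323,0])+F*(14+130)+[0,0,130],Rt(20))
c=cal('wrist');im,d=get_image('wrist');P=cloud('wrist',d,c)
np.savez('pics/w1.npz',im=im,d=d,P=P);save('w1',im)
```

```text
2.6 [-0.39  0.29  2.36  1.26  1.34 -1.06] [461.  179.8 127.9] [0.60938111 0.33517906 0.86811261]
shift cm [0.3 0.1 0.2] turn [-0.1  0.  -0.6]
```

View pics/w1.png

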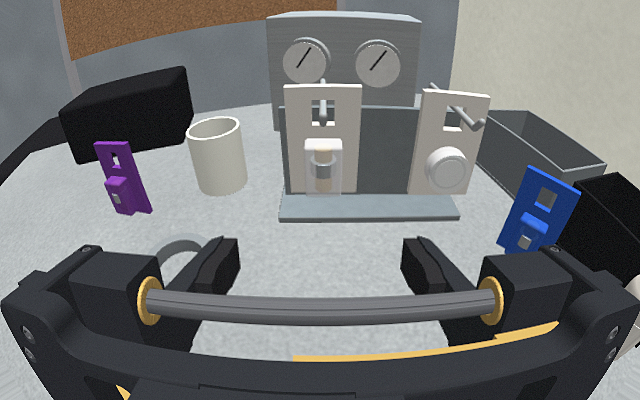

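The wrist view shows the box-blister pack at (322,138), with its blister at (323,165). The round pack is at (450,145), the mug at (215,155), and the fingers are centred near column 320. This is the right pack, so I'll measure it from here.

Run:
```python
from h import *
a=np.load('pics/w1.npz');P=a['P'];im=a['im'].astype(int);d=a['d']
v,u=np.mgrid[:400,:640]
sub=(u>282)&(u<364)&(v>82)&(v<195)&(im.min(-1)>150)
Q=P[sub]; s=Q@F # along F
ref=np.array([494,323,0])@F
l=Q@YS; lref=np.array([494,323,0])@YS
sF=s-ref
print(np.histogram(sF,bins=np.arange(-30,60,4)))
card=abs(sF-np.median(sF))<6
C=Q[card];print('card F off',np.median(sF[card]),'lat',np.percentile(l[card]-lref,[1,50,99]).round(1),'z',np.percentile(C[:,2],[1,50,99]).round(1))
# lateral extents per height
for z in (90,110,140,165): 
    k=card&(abs(Q[:,2]-z)<4); x=l[k]-lref; print(z,k.sum(),x.min().round(1),x.max().round(1),np.median(sF[k]).round(1))
k=(sF>np.median(sF)+12)&(sF<60); print('blister',k.sum(),np.percentile(l[k]-lref,[2,50,98]).round(1),np.percentile(Q[k][:,2],[2,50,98]).round(1),np.percentile(sF[k],[10,50,90]).round(1))
n=np.linalg.svd(C-C.mean(0),full_matrices=False)[2][2];print('normal',n.round(3))
```

```text
(array([  0,   0,   0,   0,   0,   0,  68, 130, 186,  58,  77, 113, 109,
       353,  10,   8,   1,   0,   0,   2,   5,   5]), array([-30, -26, -22, -18, -14, -10,  -6,  -2,   2,   6,  10,  14,  18,
        22,  26,  30,  34,  38,  42,  46,  50,  54,  58]))
card F off 15.979058927517201 lat [-14.9   1.6  17.4] z [124.5 127.2 163.6]Traceback (most recent call last):
  File "<stdin>", line 14, in <module>
    return umr_minimum(a, axis, None, out, keepdims, initial, where)
ValueError: zero-size array to reduction operation minimum which has no identity
```

Run:
```python
from h import *
a=np.load('pics/w1.npz');P=a['P'];im=a['im'].astype(int)
v,u=np.mgrid[:400,:640]
sub=(u>282)&(u<364)&(v>82)&(v<195)&(im.min(-1)>150)
Q=P[sub];o=np.array([494,323,0]);s=(Q-o)@F;l=(Q-o)@YS
for nm,k in(('card',(s>-8)&(s<9)),('blis',(s>19)&(s<30))):
    print(nm,k.sum(),np.percentile(s[k],[10,50,90]).round(1),'lat',np.percentile(l[k],[1,50,99]).round(1),'z',np.percentile(Q[k][:,2],[1,50,99]).round(1))
k=(s>-8)&(s<9);print(np.polyfit(l[k],s[k],1),np.polyfit(Q[k][:,2],s[k],1))
t=o+F*16+[0,0,88]+YS*0
go(t+F*60,Rt(20));go(t,Rt(20))
```

```text
card 428 [-2.6  2.8  6.2] lat [-30.5   1.3  33.8] z [121.6 175.1 175.8]
blis 452 [21.1 23.4 24.7] lat [-13.9   4.9  17.9] z [ 82.7 123.8 163.2]
[0.0240155 2.0752002] [-0.06068612 11.80487446]
shift cm [-1.49  0.04  8.05] turn [-0.1  0.1 -0.4]
shift cm [ 0.57  0.03 13.69] turn [-0.1  0.1 -0.4]
```

Emit:
{"api": "arm_command", "payload": {"targets": [{"tx": -1.3,"ty": 0.2,"tz": 5,"rx": 0,"ry": 0,"rz": -0.4},{"tx": -1.3,"ty": 0.2,"tz": 8.5,"rx": 0,"ry": 0,"rz": -0.4},{"tx": -0.3,"ty": 0.2,"tz": 11.3,"rx": 0,"ry": 0,"rz": -0.4},{"tx": 0.7,"ty": 0.2,"tz": 14.1,"rx": 0,"ry": 0,"rz": -0.4},{"tx": 0.7,"ty": 0.2,"tz": 14.1,"rx": 0,"ry": 0,"rz": -0.4}], "gripper": 0.4}}

```text
t: 3.28
tcp_pos: [494.2, 314.0, 92.8]
eef_rot: [0.635, 0.518, 0.449, -0.356]
contact_force: [-0.8, -0.7, -0.4]
grip_width: 61.6
grasp_force: 0.0
```

Run:
```python
from h import *
s=sense();print(s['t'],s['q'].round(2),s['tcp_pos'].round(1),s['contact_force'])
im,d=get_image('wrist');save('w2',im,(180,60,460,270),2.8)
```

```text
3.275 [-0.05  0.39  2.33  1.57  1.19 -1.13] [494.2 314.   92.8] [-0.83499186 -0.65094572 -0.36346394]
```

View pics/w2.png

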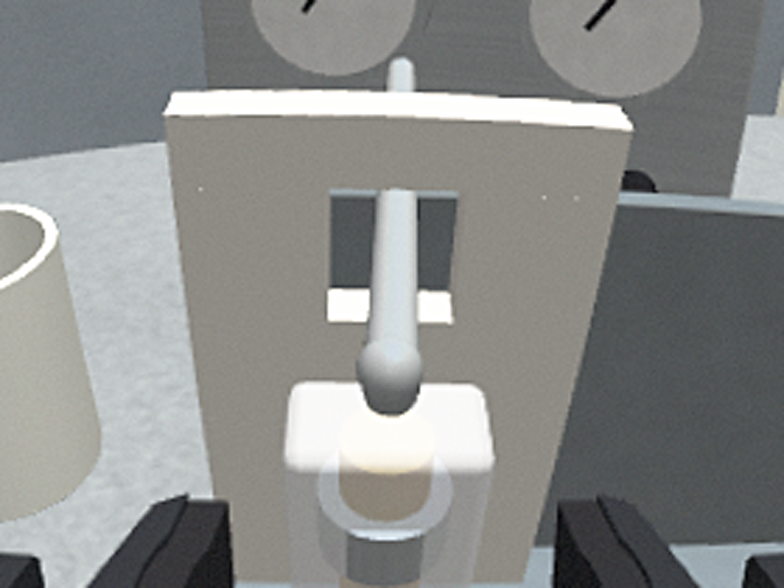

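The wrist view shows the blister centred at crop (390,430), midway between the fingers at crop columns 215 and 575. The peg runs through the slot at (395,250). Next: close.

Emit:
{"api": "arm_command", "payload": {"targets": [{"tx": 0,"ty": 0,"tz": 0,"rx": 0,"ry": 0,"rz": 0},{"tx": 0,"ty": 0,"tz": 0,"rx": 0,"ry": 0,"rz": 0},{"tx": 0,"ty": 0,"tz": 0,"rx": 0,"ry": 0,"rz": 0},{"tx": 0,"ty": 0,"tz": 0,"rx": 0,"ry": 0,"rz": 0}], "gripper": -0.6}}

```text
t: 3.82
tcp_pos: [494.3, 311.1, 90.0]
eef_rot: [0.638, 0.514, 0.449, -0.357]
contact_force: [0.4, -0.4, 0.6]
grip_width: 33.8
grasp_force: 30.0
```

Run:
```python
from h import *
s=sense();print(s['t'],s['tcp_pos'].round(1),s['grip_width'],s['grasp_force'])
p=s['tcp_pos'];T=R.from_quat(s['eef_rot'])
go(p+[0,0,14],T);go(p+[0,0,14]+F*85,T);go(p+[0,0,14]+F*150,T)
print(T.as_matrix().round(3))
```

```text
3.825 [494.3 311.1  90. ] 33.75321498515268 29.980040788650513
shift cm [ 1.32  0.01 -0.48] turn [0. 0. 0.]
shift cm [-1.59 -0.01 -8.47] turn [0. 0. 0.]
shift cm [ -3.81  -0.02 -14.58] turn [0. 0. 0.]
[[ 0.068  0.976  0.205]
 [ 0.335 -0.216  0.917]
 [ 0.94   0.006 -0.342]]
```

Emit:
{"api": "arm_command", "payload": {"targets": [{"tx": 0.7,"ty": 0,"tz": -0.2,"rx": 0,"ry": 0,"rz": 0},{"tx": 1.3,"ty": 0,"tz": -0.5,"rx": 0,"ry": 0,"rz": 0},{"tx": 1.3,"ty": 0,"tz": -0.5,"rx": 0,"ry": 0,"rz": 0},{"tx": 1.3,"ty": 0,"tz": -0.5,"rx": 0,"ry": 0,"rz": 0}]}}

```text
t: 4.32
tcp_pos: [493.8, 311.4, 104.1]
eef_rot: [0.637, 0.515, 0.449, -0.357]
contact_force: [-0.4, -0.1, -1.8]
grip_width: 33.8
grasp_force: 30.0
```

Run:
```python
from h import *
s=sense();print(s['t'],s['tcp_pos'].round(1),s['contact_force'].round(1),s['grasp_force'])
im,d=get_image('wrist');save('w3',im,(180,60,460,270),2.8)
```

```text
4.325 [493.8 311.4 104.1] [-0.4 -0.1 -1.8] 29.981424808502197
```

View pics/w3.png

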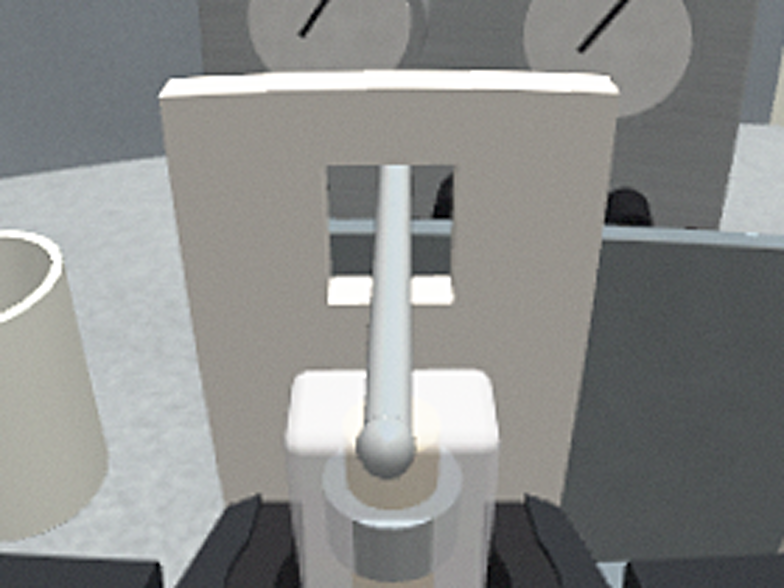

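The pack has risen about 14 mm without slipping and the peg now sits in mid-slot, so I'm drawing it out along the peg.

Emit:
{"api": "arm_command", "payload": {"targets": [{"tx": -0.5,"ty": 0,"tz": -1.4,"rx": 0,"ry": 0,"rz": 0},{"tx": -1.2,"ty": 0,"tz": -3.3,"rx": 0,"ry": 0,"rz": 0},{"tx": -2.0,"ty": 0,"tz": -5.5,"rx": 0,"ry": 0,"rz": 0},{"tx": -2.8,"ty": 0,"tz": -7.7,"rx": 0,"ry": 0,"rz": 0},{"tx": -3.7,"ty": 0,"tz": -10.1,"rx": 0,"ry": 0,"rz": 0},{"tx": -4.6,"ty": 0,"tz": -12.6,"rx": 0,"ry": 0,"rz": 0},{"tx": -5.5,"ty": 0,"tz": -15.1,"rx": 0,"ry": 0,"rz": 0},{"tx": -5.5,"ty": 0,"tz": -15.1,"rx": 0,"ry": 0,"rz": 0}]}}

```text
t: 5.38
tcp_pos: [459.9, 152.5, 103.8]
eef_rot: [0.638, 0.514, 0.449, -0.356]
contact_force: [0.2, 0.2, -0.6]
grip_width: 34.1
grasp_force: 30.0
```

Run:
```python
from h import *
s=sense();print(s['t'],s['q'].round(2),s['tcp_pos'].round(1),s['contact_force'].round(1),s['grip_width'],s['grasp_force'])
T=R.from_quat(s['eef_rot'])
c=cal('wrist');im,d=get_image('wrist');P=cloud('wrist',d,c);np.savez('pics/w4.npz',im=im,d=d,P=P)
Pt=T.inv().apply((P.reshape(-1,3)-s['tcp_pos'])).reshape(P.shape)
m=(np.abs(Pt[...,1])<40)&(np.abs(Pt[...,0])<110)&(Pt[...,2]>0)&(Pt[...,2]<60)&(im.min(-1)>90)&(np.hypot(*(np.mgrid[:400,:640]-np.array([200,320])[:,None,None]))<250)
Q=Pt[m];print(m.sum());n=np.linalg.svd(Q-Q.mean(0),full_matrices=False)[2][2];print('normal in tool',n.round(3))
k=abs((Q-np.median(Q,0))@n)<6;Q=Q[k];n=np.linalg.svd(Q-Q.mean(0),full_matrices=False)[2][2];print(k.sum(),n.round(3),T.apply(n).round(3),Q.min(0),Q.max(0))
go([470,100,100],Rt(90))
```

```text
5.375 [-0.45  0.35  2.34  1.22  1.35 -1.13] [459.9 152.5 103.8] [ 0.2  0.2 -0.6] 34.087456503399515 29.981263875961304
4198
normal in tool [ 0.288 -0.005  0.958]
2620 [ 0.25  -0.005  0.968] [ 0.213  0.972 -0.096] [-1.01673220e+02 -3.99277578e+01  3.85669494e-03] [27.45599251 39.91400865 38.85425249]
shift cm [-2.08  2.17 -4.54] turn [  0.3 -70.    0.3]
```

Emit:
{"api": "arm_command", "payload": {"targets": [{"tx": -0.5,"ty": 0,"tz": -1,"rx": 0,"ry": -10,"rz": 0},{"tx": -1,"ty": 0,"tz": -2,"rx": 0,"ry": -20,"rz": 0},{"tx": -1.5,"ty": 0,"tz": -2.1,"rx": 0,"ry": -30,"rz": 0},{"tx": -2.2,"ty": 0,"tz": -2.1,"rx": 0,"ry": -40,"rz": 0},{"tx": -2.2,"ty": 0,"tz": -2.1,"rx": 0,"ry": -50,"rz": 0},{"tx": -2.2,"ty": 0,"tz": -2.1,"rx": 0,"ry": -60,"rz": 0},{"tx": -2.2,"ty": 0,"tz": -2.1,"rx": 0,"ry": -70,"rz": 0},{"tx": -2.2,"ty": 0,"tz": -2.1,"rx": 0,"ry": -80,"rz": 0},{"tx": -2.2,"ty": 0,"tz": -2.1,"rx": 0,"ry": -90,"rz": 0},{"tx": -2.2,"ty": 0,"tz": -2.1,"rx": 0,"ry": -90,"rz": 0},{"tx": -2.2,"ty": 0,"tz": -2.1,"rx": 0,"ry": -90,"rz": 0}]}}

```text
t: 6.8
tcp_pos: [452.4, 128.0, 89.8]
eef_rot: [0.768, 0.617, -0.134, 0.11]
contact_force: [0.2, 0.5, -1.3]
grip_width: 33.7
grasp_force: 30.0
```

Run:
```python
from h import *
s=sense();print(s['t'],s['q'].round(2),s['tcp_pos'].round(1),s['contact_force'].round(1),s['grip_width'],s['grasp_force'])
T=R.from_quat(s['eef_rot']);print('tool z',T.as_matrix()[:,2].round(3))
c=cal('wrist');im,d=get_image('wrist');P=cloud('wrist',d,c);np.savez('pics/w5.npz',im=im,d=d,P=P,tcp=s['tcp_pos'],q=s['eef_rot'])
i2,d2=get_image('top');P2=cloud('top',d2);np.savez('pics/t5.npz',im=i2,d=d2,P=P2)
Z=P[...,2];v,u=np.mgrid[:400,:640]
m=(im.min(-1)>150)&(Z>40)&(Z<130)&(np.hypot(P[...,0]-454,P[...,1]-160)<75)&(v<260)
Q=P[m];print(m.sum(),np.histogram(Q[:,2],np.arange(40,130,6)))
zz=np.median(Q[:,2])
for w in (15,8,5):
    k=abs(Q[:,2]-zz if w==15 else (Q-c0)@n)<w; c0=Q[k].mean(0);n=np.linalg.svd(Q[k]-c0,full_matrices=False)[2][2]
print(k.sum(),c0.round(1),'n',(n*np.sign(n[2])).round(3),Q[k].min(0).round(1),Q[k].max(0).round(1))
save('w5',im)
```

```text
6.8 [ 0.42  0.17  2.06 -0.31  1.14  0.8 ] [452.4 128.   89.8] [ 0.2  0.5 -1.3] 33.706968768462076 29.98024731874466
tool z [-0.069 -0.334 -0.94 ]
18401 (array([    0,     0,     0,     0,     0,     0,  2964, 12532,    17,
          73,  2815,     0,     0,     0]), array([ 40,  46,  52,  58,  64,  70,  76,  82,  88,  94, 100, 106, 112,
       118, 124]))
15492 [463.6 182.6  82.6] n [-0.    -0.018  1.   ] [420.5 123.2  78.3] [501.8 217.7  86.7]
```

View pics/w5.png

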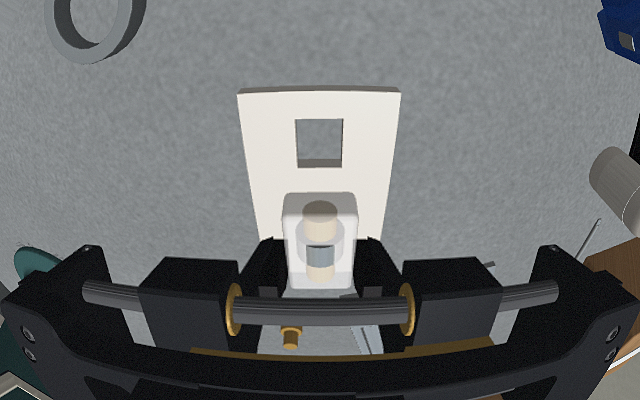

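The card is held blister up and level, with a normal tilt of 0.018 rad; in the picture it spans (237–400, 88–240). The tape at (95,25) is well away and the bench below is clear, so I'm lowering it.

Emit:
{"api": "arm_command", "payload": {"targets": [{"tx": 0.7,"ty": 0,"tz": 1.9,"rx": 0,"ry": 0,"rz": 0},{"tx": 1.5,"ty": 0,"tz": 4.1,"rx": 0,"ry": 0,"rz": 0},{"tx": 2.1,"ty": 0,"tz": 5.8,"rx": 0,"ry": 0,"rz": 0},{"tx": 2.4,"ty": 0,"tz": 6.6,"rx": 0,"ry": 0,"rz": 0},{"tx": 2.5,"ty": 0,"tz": 6.85,"rx": 0,"ry": 0,"rz": 0},{"tx": 2.5,"ty": 0,"tz": 6.85,"rx": 0,"ry": 0,"rz": 0}]}}

```text
t: 7.65
tcp_pos: [454.4, 127.8, 17.9]
eef_rot: [0.768, 0.617, -0.133, 0.111]
contact_force: [0.6, 0.3, -0.7]
grip_width: 32.9
grasp_force: 30.0
```

Emit:
{"api": "arm_command", "payload": {"targets": [{"tx": 0.1,"ty": 0,"tz": 0.25,"rx": 0,"ry": 0,"rz": 0},{"tx": 0.1,"ty": 0,"tz": 0.25,"rx": 0,"ry": 0,"rz": 0}]}}

```text
t: 7.9
tcp_pos: [455.0, 128.4, 16.5]
eef_rot: [0.768, 0.617, -0.133, 0.112]
contact_force: [-1.7, 1.4, 7.3]
grip_width: 33.5
grasp_force: 30.0
```

Touching down with about 7 N on the bench. I'll open, let it rest, then retreat along the fingers.

Emit:
{"api": "arm_command", "payload": {"targets": [{"tx": 0,"ty": 0,"tz": 0,"rx": 0,"ry": 0,"rz": 0},{"tx": 0,"ty": 0,"tz": 0,"rx": 0,"ry": 0,"rz": 0},{"tx": 0,"ty": 0,"tz": 0,"rx": 0,"ry": 0,"rz": 0},{"tx": 0,"ty": 0,"tz": 0,"rx": 0,"ry": 0,"rz": 0},{"tx": 0,"ty": 0,"tz": -2,"rx": 0,"ry": 0,"rz": 0},{"tx": 0,"ty": 0,"tz": -5,"rx": 0,"ry": 5,"rz": 0},{"tx": 0,"ty": 0,"tz": -9,"rx": 0,"ry": 15,"rz": 0},{"tx": 0,"ty": 0,"tz": -9,"rx": 0,"ry": 20,"rz": 0},{"tx": 0,"ty": 0,"tz": -9,"rx": 0,"ry": 20,"rz": 0}], "gripper": 0.2}}

```text
t: 9.02
tcp_pos: [460.0, 156.8, 100.0]
eef_rot: [0.78, 0.625, 0.002, 0.003]
contact_force: [0.4, -0.3, -0.2]
grip_width: 52.7
grasp_force: 0.0
```

```bash
cat > pk.py <<'E'
from h import *
def pack(im,P,c,r=110,z0=3,z1=14):
    m=(im.min(-1)>150)&(np.ptp(im.astype(int),axis=-1)<40)&(P[...,2]>z0)&(P[...,2]<z1)&(np.hypot(P[...,0]-c[0],P[...,1]-c[1])<r)
    m=cv2.morphologyEx(m.astype(np.uint8),cv2.MORPH_OPEN,np.ones((3,3)))>0
    q=P[m][:,:2].astype(np.float32);print(m.sum(),np.median(P[m],0).round(1),[np.round(x,1) for x in cv2.minAreaRect(q)])
    return m
E
python3 - <<'E'
from pk import *
s=sense();print(s['t'],s['q'].round(2),s['tcp_pos'].round(1),s['contact_force'].round(1),s['grip_width'])
c=cal('wrist');im,d=get_image('wrist');P=cloud('wrist',d,c);i2,d2=get_image('top');P2=cloud('top',d2)
np.savez('pics/w6.npz',im=im,P=P,i2=i2,P2=P2)
pack(im,P,(460,165));pack(i2,P2,(460,165),z0=-2,z1=20)
m=(im.min(-1)>120)&(P[...,2]>20)&(P[...,2]<34)&(np.hypot(P[...,0]-455,P[...,1]-135)<60)
print('blister',m.sum(),np.median(P[m],0),cv2.minAreaRect(P[m][:,:2].astype(np.float32)))
E
```

```text
9.025 [ 0.28  0.04  2.14 -0.    0.96  0.5 ] [460.  156.8 100. ] [ 0.4 -0.3 -0.2] 52.68305398201146
6771 [466.9 173.1   8.4] [array([460.9, 157.4]), array([110.2,  67. ]), np.float64(77.9)]
549 [461.4  92.4   1.1] [array([443. , 100.7]), array([ 77.2, 193.9]), np.float64(77.9)]
blister 2829 [457.21674556 141.24699993  28.36098835] ((456.6161193847656, 138.19070434570312), (54.80868911743164, 33.874351501464844), 77.90968322753906)
```

Run:
```python
from h import *
T=R.from_quat(sense()['eef_rot']);print(T.as_matrix().round(3))
a=np.radians(-12.1);y=np.array([np.cos(a),np.sin(a),0])
z=np.array([0,0,-1.]);go([457,138.8,12.5],R.from_matrix(np.stack([np.cross(y,z),y,z],1)))
```

```text
[[ 0.216  0.976  0.005]
 [ 0.976 -0.216 -0.003]
 [-0.002  0.006 -1.   ]]
shift cm [-1.87  0.1   8.65] turn [ 0.3  0.1 -0.4]
```

Emit:
{"api": "arm_command", "payload": {"targets": [{"tx": -1.9,"ty": 0.1,"tz": 3,"rx": 0.3,"ry": 0,"rz": -0.4},{"tx": -1.9,"ty": 0.1,"tz": 6,"rx": 0.3,"ry": 0,"rz": -0.4},{"tx": -1.9,"ty": 0.1,"tz": 8.2,"rx": 0.3,"ry": 0,"rz": -0.4},{"tx": -1.9,"ty": 0.1,"tz": 8.6,"rx": 0.3,"ry": 0,"rz": -0.4},{"tx": -1.9,"ty": 0.1,"tz": 8.6,"rx": 0.3,"ry": 0,"rz": -0.4}]}}

```text
t: 9.75
tcp_pos: [457.3, 139.5, 13.0]
eef_rot: [0.777, 0.63, -0.0, 0.0]
contact_force: [0.5, 0.1, 1.0]
grip_width: 53.3
grasp_force: 0.0
```

Emit:
{"api": "arm_command", "payload": {"targets": [{"tx": 0,"ty": 0,"tz": 0,"rx": 0,"ry": 0,"rz": 0},{"tx": 0,"ty": 0,"tz": 0,"rx": 0,"ry": 0,"rz": 0},{"tx": 0,"ty": 0,"tz": 0,"rx": 0,"ry": 0,"rz": 0},{"tx": 0,"ty": 0,"tz": -5,"rx": 0,"ry": 0,"rz": 0},{"tx": 0,"ty": 0,"tz": -10,"rx": 0,"ry": 0,"rz": 0},{"tx": 0,"ty": 0,"tz": -12,"rx": 0,"ry": 0,"rz": 0}], "gripper": -0.6}}

```text
t: 10.5
tcp_pos: [459.4, 139.5, 137.1]
eef_rot: [0.777, 0.629, 0.003, 0.002]
contact_force: [0.1, 0.9, -1.6]
grip_width: 33.6
grasp_force: 30.0
```

Run:
```python
from h import *
s=sense();print(s['t'],s['q'].round(2),s['tcp_pos'].round(1),s['grip_width'],s['grasp_force'])
ax=np.radians(3.2);ux=np.array([np.cos(ax),np.sin(ax),0]);uy=np.array([-np.sin(ax),np.cos(ax),0])
o=np.array([513,-43,0])-150*uy
y=-uy;z=np.array([0,0,-1.])
t=o+100*uy-20*ux+[0,0,130];print(o,t)
go(t,R.from_matrix(np.stack([np.cross(y,z),y,z],1)))
```

```text
10.5 [ 0.24 -0.02  2.12 -0.    1.04  0.45] [459.4 139.5 137.1] 33.624521215757376 29.994744658470154
[ 521.37322575 -192.76611463    0.        ] [495.82225997 -94.03846831 130.        ]
shift cm [-22.09   8.42   0.71] turn [ 0.2 -0.4 74.8]
```

Emit:
{"api": "arm_command", "payload": {"targets": [{"tx": -5,"ty": 1,"tz": 0,"rx": 0,"ry": 0,"rz": 10},{"tx": -10,"ty": 3,"tz": 0,"rx": 0,"ry": 0,"rz": 20},{"tx": -15,"ty": 5,"tz": 0,"rx": 0,"ry": 0,"rz": 30},{"tx": -20,"ty": 7.5,"tz": 0.5,"rx": 0,"ry": 0,"rz": 40},{"tx": -22.1,"ty": 8.4,"tz": 0.7,"rx": 0,"ry": 0,"rz": 50},{"tx": -22.1,"ty": 8.4,"tz": 0.7,"rx": 0,"ry": 0,"rz": 60},{"tx": -22.1,"ty": 8.4,"tz": 0.7,"rx": 0,"ry": 0,"rz": 70},{"tx": -22.1,"ty": 8.4,"tz": 0.7,"rx": 0,"ry": 0,"rz": 75},{"tx": -22.1,"ty": 8.4,"tz": 0.7,"rx": 0,"ry": 0,"rz": 75},{"tx": -22.1,"ty": 8.4,"tz": 0.7,"rx": 0,"ry": 0,"rz": 75}]}}

```text
t: 11.75
tcp_pos: [493.5, -94.5, 126.5]
eef_rot: [1.0, 0.027, 0.001, 0.0]
contact_force: [-0.3, 1.2, 0.4]
grip_width: 33.8
grasp_force: 30.0
```

Run:
```python
from pk import *
s=sense();print(s['t'],s['q'].round(2),s['tcp_pos'].round(1),s['contact_force'].round(1),s['grip_width'])
c=cal('wrist');im,d=get_image('wrist');P=cloud('wrist',d,c);i2,d2=get_image('top');P2=cloud('top',d2)
np.savez('pics/w7.npz',im=im,P=P,i2=i2,P2=P2);save('w7',im)
pack(im,P,(515,-94),z0=100,z1=150)
```

```text
11.75 [-0.24  0.04  2.08  0.    1.02  1.28] [493.5 -94.5 126.5] [-0.3  1.2  0.4] 33.772235973727874
17943 [523.8 -93.2 121. ] [array([513.3, -93.2]), array([106. ,  66.4]), np.float64(3.0)]
```

View pics/w7.png

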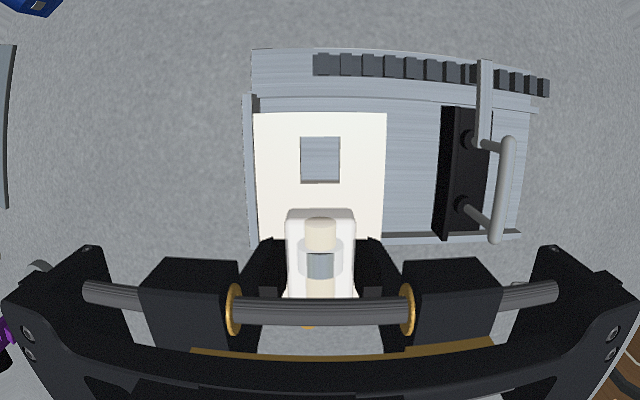

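The wrist view shows the pack level above the bay: the end wall is at column 248, the far side wall at row 105, the strip at row 65, the carriage at (460,175) and the bar at (508,190). Now measuring the bay.

Run:
```python
from h import *
a=np.load('pics/w7.npz');P=a['P'];v,u=np.mgrid[:400,:640]
Z=P[...,2]
ax=np.radians(3.2);ux=np.array([np.cos(ax),np.sin(ax)]);uy=np.array([-ux[1],ux[0]])
o=np.array([521.4,-192.8]);B=np.stack([(P[...,:2]-o)@ux,(P[...,:2]-o)@uy,Z],-1)
def rep(n,m):
    q=B[m];print(n,m.sum(),'x',np.percentile(q[:,0],[1,50,99]).round(1),'y',np.percentile(q[:,1],[1,50,99]).round(1),'z',np.median(q[:,2]).round(1));return q
box=lambda x0,x1,y0,y1:(u>=x0)&(u<x1)&(v>=y0)&(v<y1)
q=rep('endwall top',box(240,260,93,245)&(Z>37)&(Z<47)&(B[...,1]>135)&(B[...,1]<175));print(np.degrees(np.arctan(np.polyfit(q[:,0],q[:,1],1)[0])))
q=rep('far side wall top',box(262,540,90,115)&(Z>18)&(Z<27)&(abs(B[...,0]-63)<10));print(np.degrees(np.arctan(np.polyfit(q[:,1],q[:,0],1)[0])))
rep('near side wall',box(390,540,225,250)&(Z>18)&(Z<27)&(abs(B[...,0]+63)<15))
rep('floor',box(390,432,120,230)&(Z>5)&(Z<12))
rep('carriage top',box(430,500,100,245)&(Z>34)&(Z<45))
q=rep('bar',box(480,530,130,250)&(Z>72)&(Z<105));print(np.degrees(np.arctan(np.polyfit(q[:,0],q[:,1],1)[0])))
rep('strip',box(310,555,50,100)&(Z>16)&(Z<30)&(B[...,0]>76))
```

```text
endwall top 1650 x [-56.2   7.8  63.7] y [150.5 154.4 158.9] z 42.3
-0.2218994228421668
far side wall top 1955 x [54.  63.9 67.1] y [-105.    36.4  144.5] z 22.4
0.395773554291939
near side wall 1017 x [-67.  -62.1 -51.1] y [-106.2  -28.    35.6] z 21.9
floor 4608 x [-58.3  -6.   42.5] y [-4.6 18.  38.2] z 8.4
carriage top 1401 x [-55.6   5.8  58.6] y [-29.6  -8.   -5.3] z 40.1
bar 1774 x [-37.4   3.5  39.6] y [-35.3 -27.8 -24.3] z 88.7
-0.2818649182697466
strip 2885 x [78.8 87.8 97.2] y [-120.9    9.2  100.3] z 21.2
```

Emit:
{"api": "arm_command", "payload": {"targets": [{"tx": 0.5,"ty": 0,"tz": 2,"rx": 0,"ry": 0,"rz": 0},{"tx": 0.5,"ty": 0,"tz": 5,"rx": 0,"ry": 0,"rz": 0},{"tx": 0.5,"ty": 0,"tz": 8,"rx": 0,"ry": 0,"rz": 0},{"tx": 0.5,"ty": 0,"tz": 9.6,"rx": 0,"ry": 0,"rz": 0},{"tx": 0.5,"ty": 0,"tz": 10.2,"rx": 0,"ry": 0,"rz": 0},{"tx": 0.5,"ty": 0,"tz": 10.3,"rx": 0,"ry": 0,"rz": 0},{"tx": 0.5,"ty": 0,"tz": 10.3,"rx": 0,"ry": 0,"rz": 0}]}}

```text
t: 12.72
tcp_pos: [499.7, -94.5, 24.5]
eef_rot: [1.0, 0.026, 0.002, 0.0]
contact_force: [-0.2, 0.0, -0.5]
grip_width: 34.0
grasp_force: 30.0
```

Emit:
{"api": "arm_command", "payload": {"targets": [{"tx": 0,"ty": 0,"tz": 0.2,"rx": 0,"ry": 0,"rz": 0},{"tx": 0,"ty": 0,"tz": 0.3,"rx": 0,"ry": 0,"rz": 0},{"tx": 0,"ty": 0,"tz": 0.3,"rx": 0,"ry": 0,"rz": 0}]}}

```text
t: 13.1
tcp_pos: [499.8, -94.5, 22.3]
eef_rot: [1.0, 0.026, 0.002, 0.0]
contact_force: [-2.8, 1.1, 8.1]
grip_width: 33.6
grasp_force: 30.0
```

Emit:
{"api": "arm_command", "payload": {"targets": [{"tx": 0,"ty": 0,"tz": 0,"rx": 0,"ry": 0,"rz": 0},{"tx": 0,"ty": 0,"tz": 0,"rx": 0,"ry": 0,"rz": 0},{"tx": 0,"ty": 0,"tz": 0,"rx": 0,"ry": 0,"rz": 0},{"tx": 0,"ty": 0,"tz": 0,"rx": 0,"ry": 0,"rz": 0},{"tx": 0,"ty": 0,"tz": -2,"rx": 0,"ry": 0,"rz": 0},{"tx": 0,"ty": 0,"tz": -7,"rx": 0,"ry": 0,"rz": 0},{"tx": 0,"ty": 0,"tz": -12,"rx": 0,"ry": 0,"rz": 0},{"tx": 0,"ty": 0,"tz": -12,"rx": 0,"ry": 0,"rz": 0},{"tx": 0,"ty": 0,"tz": -12,"rx": 0,"ry": 0,"rz": 0}], "gripper": 0.2}}

```text
t: 14.22
tcp_pos: [498.2, -94.2, 140.2]
eef_rot: [1.0, 0.026, 0.0, 0.0]
contact_force: [-0.1, -0.8, -0.1]
grip_width: 53.0
grasp_force: 0.0
```

```bash
cat >> pk.py <<'E'
ax=np.radians(3.2);ux=np.array([np.cos(ax),np.sin(ax),0]);uy=np.array([-ux[1],ux[0],0]);o=np.array([522.,-192.3,0])
bay=lambda P:np.stack([(P-o)@ux,(P-o)@uy,P[...,2]],-1)
down=R.from_matrix(np.stack([np.cross(-uy,[0,0,-1.]),-uy,np.array([0,0,-1.])],1))
E
python3 - <<'E'
from pk import *
s=sense();print(s['t'],s['q'].round(2),s['tcp_pos'].round(1))
c=cal('wrist');im,d=get_image('wrist');P=cloud('wrist',d,c)
np.savez('pics/w8.npz',im=im,P=P)
B=bay(P);m=(im.min(-1)>170)&(B[...,2]>12)&(B[...,2]<20)&(abs(B[...,0])<75)&(B[...,1]>40)&(B[...,1]<150)
m=cv2.morphologyEx(m.astype(np.uint8),cv2.MORPH_OPEN,np.ones((3,3)))>0
print('pack in bay',m.sum(),np.median(B[m][:,2]),cv2.minAreaRect(B[m][:,:2].astype(np.float32)))
k=(B[...,2]>70)&(B[...,2]<105)&(abs(B[...,0])<45)&(abs(B[...,1]+30)<20)
print('bar',k.sum(),np.percentile(B[k],[2,50,98],axis=0).round(1))
# bar grasp: grasp point at bar centre height (top-6), slightly lower
b=o+uy*-30+ux*0
go(b+[0,0,125],down);go(b+[0,0,65],down)
E
```

```text
14.225 [-0.24  0.03  2.06  0.    1.05  1.28] [498.2 -94.2 140.2]
pack in bay 5683 16.45315022063366 ((0.6650505065917969, 98.99822235107422), (66.84709930419922, 110.81974792480469), 89.9462661743164)
bar 1619 [[-37.1 -35.6  72.3]
 [  2.4 -28.4  88.8]
 [ 37.9 -25.1  91.1]]
shift cm [ 1.95 12.94  1.41] turn [-0.   0.1 -0.2]
shift cm [ 1.96 12.95  7.41] turn [-0.   0.1 -0.2]
```

Emit:
{"api": "arm_command", "payload": {"targets": [{"tx": 1,"ty": 5,"tz": 0,"rx": 0,"ry": 0,"rz": 0},{"tx": 2,"ty": 10,"tz": 0,"rx": 0,"ry": 0,"rz": 0},{"tx": 2,"ty": 12.9,"tz": 1,"rx": 0,"ry": 0,"rz": 0},{"tx": 2,"ty": 12.9,"tz": 4,"rx": 0,"ry": 0,"rz": 0},{"tx": 2,"ty": 12.9,"tz": 7,"rx": 0,"ry": 0,"rz": 0},{"tx": 2,"ty": 12.9,"tz": 7.5,"rx": 0,"ry": 0,"rz": 0},{"tx": 2,"ty": 12.9,"tz": 7.5,"rx": 0,"ry": 0,"rz": 0}]}}

```text
t: 15.15
tcp_pos: [524.5, -221.5, 64.4]
eef_rot: [1.0, 0.026, -0.001, -0.0]
contact_force: [-0.5, 0.6, 1.3]
grip_width: 52.9
grasp_force: 0.0
```

Emit:
{"api": "arm_command", "payload": {"targets": [{"tx": 0,"ty": 0,"tz": 0,"rx": 0,"ry": 0,"rz": 0},{"tx": 0,"ty": 0,"tz": 0,"rx": 0,"ry": 0,"rz": 0},{"tx": 0,"ty": 0,"tz": 0,"rx": 0,"ry": 0,"rz": 0},{"tx": 0,"ty": 0,"tz": 0,"rx": 0,"ry": 0,"rz": 0}], "gripper": -1}}

```text
t: 15.65
tcp_pos: [525.7, -222.1, 66.1]
eef_rot: [1.0, 0.026, 0.001, 0.0]
contact_force: [-0.4, -2.0, 0.4]
grip_width: 14.8
grasp_force: 1.4
```

Emit:
{"api": "arm_command", "payload": {"targets": [{"tx": 0,"ty": 0,"tz": 0,"rx": 0,"ry": 0,"rz": 0},{"tx": 0,"ty": 0,"tz": 0,"rx": 0,"ry": 0,"rz": 0},{"tx": 0,"ty": 0,"tz": 0,"rx": 0,"ry": 0,"rz": 0}]}}

```text
t: 16.02
tcp_pos: [525.7, -222.8, 66.0]
eef_rot: [1.0, 0.026, 0.001, 0.001]
contact_force: [0.2, -5.6, 1.1]
grip_width: 10.0
grasp_force: 29.7
```

Run:
```python
from pk import *
s=sense();print(s['t'],s['q'].round(2),s['contact_force'].round(1),s['grip_width'],s['grasp_force'],bay(s['tcp_pos']).round(1))
```

```text
16.025 [-0.44  0.24  1.98 -0.    0.92  1.07] [ 0.2 -5.6  1.1] 10.005658121080765 29.66072827577591 [  2.  -30.7  66. ]
```

Emit:
{"api": "arm_command", "payload": {"targets": [{"tx": 0,"ty": 0,"tz": -0.2,"rx": 0,"ry": 0,"rz": 0},{"tx": 0,"ty": 0,"tz": -0.4,"rx": 0,"ry": 0,"rz": 0},{"tx": 0,"ty": 0,"tz": -0.5,"rx": 0,"ry": 0,"rz": 0},{"tx": 0,"ty": 0,"tz": -0.5,"rx": 0,"ry": 0,"rz": 0}]}}

```text
t: 16.52
tcp_pos: [525.6, -221.5, 70.4]
eef_rot: [1.0, 0.026, 0.001, -0.0]
contact_force: [5.4, 0.7, -6.7]
grip_width: 10.5
grasp_force: 30.2
```

Run:
```python
from pk import *
s=sense();print(s['t'],s['contact_force'].round(1),s['grip_width'],s['grasp_force'],bay(s['tcp_pos']).round(1))
i2,d2=get_image('wrist');B=bay(cloud('wrist',d2));np.savez('pics/w9.npz',im=i2,B=B)
k=(B[...,2]>70)&(B[...,2]<125)&(abs(B[...,0])<42)&(abs(B[...,0])>20)&(abs(B[...,1]+30)<12)
print('bar',k.sum(),np.percentile(B[k],[5,50,90,98],axis=0).round(1))
```

```text
16.525 [ 5.4  0.7 -6.7] 10.508296964910922 30.172031968832016 [  1.9 -29.4  70.4]
bar 1510 [[-35.1 -34.5  90.1]
 [ 28.3 -29.3  93.3]
 [ 37.9 -24.9  94.7]
 [ 39.8 -23.7  95.3]]
```

Emit:
{"api": "arm_command", "payload": {"targets": [{"tx": 0,"ty": -0.7,"tz": 0,"rx": 0,"ry": 0,"rz": 0},{"tx": 0,"ty": -1.5,"tz": 0,"rx": 0,"ry": 0,"rz": 0},{"tx": 0,"ty": -2.3,"tz": 0,"rx": 0,"ry": 0,"rz": 0},{"tx": 0,"ty": -3.1,"tz": 0,"rx": 0,"ry": 0,"rz": 0},{"tx": 0,"ty": -3.9,"tz": 0,"rx": 0,"ry": 0,"rz": 0},{"tx": 0,"ty": -4.7,"tz": 0,"rx": 0,"ry": 0,"rz": 0},{"tx": 0,"ty": -5.4,"tz": 0,"rx": 0,"ry": 0,"rz": 0},{"tx": 0,"ty": -6,"tz": 0,"rx": 0,"ry": 0,"rz": 0},{"tx": 0,"ty": -6.6,"tz": 0,"rx": 0,"ry": 0,"rz": 0},{"tx": 0,"ty": -7.1,"tz": 0,"rx": 0,"ry": 0,"rz": 0},{"tx": 0,"ty": -7.6,"tz": 0,"rx": 0,"ry": 0,"rz": 0},{"tx": 0,"ty": -8,"tz": 0,"rx": 0,"ry": 0,"rz": 0}]}}

```text
t: 18.08
tcp_pos: [521.4, -142.3, 70.7]
eef_rot: [1.0, 0.026, 0.001, 0.001]
contact_force: [5.0, -1.9, -7.4]
grip_width: 10.3
grasp_force: 30.2
```

Run:
```python
from pk import *
s=sense();print(s['t'],s['contact_force'].round(1),s['grip_width'],s['grasp_force'],bay(s['tcp_pos']).round(1))
i2,d2=get_image('wrist');B=bay(cloud('wrist',d2));np.savez('pics/w10.npz',im=i2,B=B)
y=s['tcp_pos'];yb=bay(y)[1]
k=(B[...,2]>70)&(B[...,2]<125)&(abs(B[...,0])<42)&(abs(B[...,0])>20)&(abs(B[...,1]-yb)<12)
print('bar',k.sum(),np.percentile(B[k],[5,50,90,98],axis=0).round(1))
c=(abs(B[...,2]-40)<3)&(abs(B[...,0])<50)&(abs(B[...,1]-yb-25)<12);print('carriage top y',np.percentile(B[c][:,1],[90,98]))
m=(i2.min(-1)>170)&(B[...,2]>12)&(B[...,2]<20)&(abs(B[...,0])<75)&(B[...,1]>60)&(B[...,1]<152)
print(m.sum(),np.percentile(B[m][:,1],[1,99]))
save('w10',i2)
```

```text
18.075 [ 5.  -1.9 -7.4] 10.280701100155149 30.175253748893738 [ 2.2 49.9 70.7]
bar 1516 [[-34.8  45.3  90.3]
 [ 28.4  50.5  93.5]
 [ 38.1  54.9  94.8]
 [ 40.1  56.1  95.5]]
carriage top y [74.79921759 75.39415763]
6528 [ 79.27951624 141.07461997]
```

View pics/w10.png

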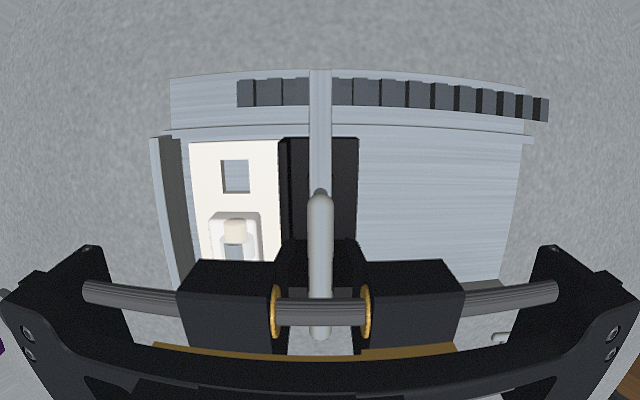

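The wrist view shows the carriage face touching the pack at column 280. About 9 mm is left between the pack (190–280, 140–260) and the end wall at column 165. I'm creeping on from here.

Emit:
{"api": "arm_command", "payload": {"targets": [{"tx": 0,"ty": -0.3,"tz": 0,"rx": 0,"ry": 0,"rz": 0},{"tx": 0,"ty": -0.5,"tz": 0,"rx": 0,"ry": 0,"rz": 0},{"tx": 0,"ty": -0.7,"tz": 0,"rx": 0,"ry": 0,"rz": 0},{"tx": 0,"ty": -0.7,"tz": 0,"rx": 0,"ry": 0,"rz": 0}]}}

```text
t: 18.62
tcp_pos: [521.1, -135.3, 70.6]
eef_rot: [1.0, 0.026, 0.001, 0.0]
contact_force: [4.8, -1.7, -5.9]
grip_width: 10.2
grasp_force: 30.2
```

Emit:
{"api": "arm_command", "payload": {"targets": [{"tx": 0,"ty": -0.1,"tz": 0,"rx": 0,"ry": 0,"rz": 0},{"tx": 0,"ty": -0.1,"tz": 0,"rx": 0,"ry": 0,"rz": 0}]}}

```text
t: 18.88
tcp_pos: [521.0, -134.4, 70.6]
eef_rot: [1.0, 0.026, 0.001, 0.0]
contact_force: [4.6, -1.7, -7.1]
grip_width: 10.4
grasp_force: 30.2
```

Emit:
{"api": "arm_command", "payload": {"targets": [{"tx": 0,"ty": -0.1,"tz": 0,"rx": 0,"ry": 0,"rz": 0},{"tx": 0,"ty": -0.1,"tz": 0,"rx": 0,"ry": 0,"rz": 0}]}}

```text
t: 19.12
tcp_pos: [521.0, -133.4, 70.6]
eef_rot: [1.0, 0.026, 0.001, 0.0]
contact_force: [3.7, -1.9, -6.0]
grip_width: 10.2
grasp_force: 30.2
```

Emit:
{"api": "arm_command", "payload": {"targets": [{"tx": 0,"ty": -0.1,"tz": 0,"rx": 0,"ry": 0,"rz": 0},{"tx": 0,"ty": -0.1,"tz": 0,"rx": 0,"ry": 0,"rz": 0}]}}

```text
t: 19.38
tcp_pos: [520.9, -132.9, 70.7]
eef_rot: [1.0, 0.026, 0.001, 0.001]
contact_force: [4.4, -3.0, -5.8]
grip_width: 10.1
grasp_force: 30.2
```

Emit:
{"api": "arm_command", "payload": {"targets": [{"tx": 0,"ty": -0.1,"tz": 0,"rx": 0,"ry": 0,"rz": 0},{"tx": 0,"ty": -0.1,"tz": 0,"rx": 0,"ry": 0,"rz": 0}]}}

```text
t: 19.62
tcp_pos: [521.0, -132.8, 70.8]
eef_rot: [1.0, 0.027, 0.001, 0.002]
contact_force: [3.7, -7.3, -6.1]
grip_width: 10.4
grasp_force: 30.2
```

The pack is against the wall: force rises at y ≈ -132.9. I'll ease off, lower onto the strip and let the bar go loosely between the fingers.

Emit:
{"api": "arm_command", "payload": {"targets": [{"tx": 0,"ty": 0.2,"tz": 0,"rx": 0,"ry": 0,"rz": 0},{"tx": 0,"ty": 0.2,"tz": 0.2,"rx": 0,"ry": 0,"rz": 0},{"tx": 0,"ty": 0.2,"tz": 0.4,"rx": 0,"ry": 0,"rz": 0},{"tx": 0,"ty": 0.2,"tz": 0.4,"rx": 0,"ry": 0,"rz": 0}]}}

```text
t: 20.12
tcp_pos: [520.9, -133.1, 66.5]
eef_rot: [1.0, 0.026, 0.001, 0.0]
contact_force: [5.4, -0.7, -6.1]
grip_width: 10.5
grasp_force: 30.1
```

Emit:
{"api": "arm_command", "payload": {"targets": [{"tx": 0,"ty": 0,"tz": 0,"rx": 0,"ry": 0,"rz": 0},{"tx": 0,"ty": 0,"tz": 0,"rx": 0,"ry": 0,"rz": 0},{"tx": 0,"ty": 0,"tz": 0,"rx": 0,"ry": 0,"rz": 0}], "gripper": -0.5}}

```text
t: 20.5
tcp_pos: [520.4, -133.1, 66.8]
eef_rot: [1.0, 0.026, 0.0, 0.0]
contact_force: [-0.0, 0.1, 0.9]
grip_width: 22.2
grasp_force: 0.0
```

```bash
cat >> pk.py <<'E'
def look():
    s=sense();print(s['t'],s['contact_force'].round(1),s['grip_width'],s['grasp_force'],bay(s['tcp_pos']).round(1))
    i2,d2=get_image('wrist');B=bay(cloud('wrist',d2));yb=bay(s['tcp_pos'])[1]
    k=(B[...,2]>70)&(B[...,2]<125)&(abs(B[...,0])<42)&(abs(B[...,0])>20)&(abs(B[...,1]-yb)<12)
    print('bar',k.sum(),np.percentile(B[k],[5,50,90,98],axis=0).round(1))
    c=(abs(B[...,2]-40)<3)&(abs(B[...,0])<50)&(abs(B[...,1]-yb-25)<14);print('carriage top y',np.percentile(B[c][:,1],[90,98]).round(1))
    m=(i2.min(-1)>170)&(B[...,2]>12)&(B[...,2]<20)&(abs(B[...,0])<75)&(B[...,1]>60)&(B[...,1]<152)
    print('pack y',m.sum(),np.percentile(B[m][:,1],[1,99]).round(1))
E
python3 -c "
from pk import *
look()"
```

```text
20.5 [-0.   0.1  0.9] 22.152122666791723 0.0 [ 1.7 59.2 66.8]
bar 1490 [[-34.7  54.1  85.8]
 [ 28.9  59.2  89.1]
 [ 38.4  63.6  90.5]
 [ 40.2  64.9  91. ]]
carriage top y [83.5 84.1]
pack y 6473 [ 88.2 149.9]
```

The bar is on a flat (top 91). Now dragging the carriage back gently until the nose drops in.

Emit:
{"api": "arm_command", "payload": {"targets": [{"tx": 0,"ty": 0.3,"tz": 0,"rx": 0,"ry": 0,"rz": 0},{"tx": 0,"ty": 0.4,"tz": 0,"rx": 0,"ry": 0,"rz": 0},{"tx": 0,"ty": 0.5,"tz": 0,"rx": 0,"ry": 0,"rz": 0},{"tx": 0,"ty": 0.6,"tz": 0,"rx": 0,"ry": 0,"rz": 0},{"tx": 0,"ty": 0.7,"tz": 0,"rx": 0,"ry": 0,"rz": 0}]}}

```text
t: 21.18
tcp_pos: [521.0, -139.0, 66.5]
eef_rot: [1.0, 0.026, 0.0, -0.001]
contact_force: [-0.1, 6.2, 0.9]
grip_width: 22.0
grasp_force: 3.0
```

Emit:
{"api": "arm_command", "payload": {"targets": [{"tx": 0,"ty": 0.1,"tz": 0,"rx": 0,"ry": 0,"rz": 0},{"tx": 0,"ty": 0.2,"tz": 0,"rx": 0,"ry": 0,"rz": 0}]}}

```text
t: 21.42
tcp_pos: [521.1, -140.9, 66.5]
eef_rot: [1.0, 0.026, 0.0, -0.001]
contact_force: [-0.2, 5.6, 1.1]
grip_width: 22.3
grasp_force: 2.9
```

Emit:
{"api": "arm_command", "payload": {"targets": [{"tx": 0,"ty": 0.1,"tz": 0,"rx": 0,"ry": 0,"rz": 0},{"tx": 0,"ty": 0.2,"tz": 0,"rx": 0,"ry": 0,"rz": 0}]}}

```text
t: 21.68
tcp_pos: [521.1, -142.9, 66.4]
eef_rot: [1.0, 0.026, 0.0, -0.001]
contact_force: [1.0, 4.4, 0.7]
grip_width: 22.2
grasp_force: 2.8
```

```bash
python3 -c "
from pk import *
look()"
```

```text
21.675 [1.  4.4 0.7] 22.194447660416838 2.7563074976205826 [ 1.9 49.4 66.4]
bar 1489 [[-34.8  49.2  85.6]
 [ 28.5  54.3  89.1]
 [ 38.2  58.9  90.3]
 [ 40.1  60.1  90.8]]
carriage top y [78.7 79.3]
pack y 6949 [ 84.6 149.8]
```

Emit:
{"api": "arm_command", "payload": {"targets": [{"tx": 0,"ty": 0.1,"tz": 0,"rx": 0,"ry": 0,"rz": 0},{"tx": 0,"ty": 0.2,"tz": 0,"rx": 0,"ry": 0,"rz": 0}]}}

```text
t: 21.98
tcp_pos: [521.1, -145.8, 66.3]
eef_rot: [1.0, 0.026, 0.0, -0.0]
contact_force: [0.3, 2.5, -1.0]
grip_width: 21.8
grasp_force: 1.0
```

Emit:
{"api": "arm_command", "payload": {"targets": [{"tx": 0,"ty": 0.1,"tz": 0,"rx": 0,"ry": 0,"rz": 0},{"tx": 0,"ty": 0.2,"tz": 0,"rx": 0,"ry": 0,"rz": 0}]}}

```text
t: 22.22
tcp_pos: [521.2, -147.5, 66.3]
eef_rot: [1.0, 0.026, 0.0, -0.001]
contact_force: [0.8, 6.7, -1.0]
grip_width: 22.2
grasp_force: 3.4
```

```bash
python3 -c "
from pk import *
look()"
```

```text
22.225 [ 0.8  6.7 -1. ] 22.23945273335879 3.4342335909605026 [ 1.7 44.8 66.3]
bar 1151 [[20.5 44.9 76.7]
 [30.2 50.2 80.2]
 [38.4 54.7 81.6]
 [40.1 55.9 82.2]]
carriage top y [74.4 75. ]
pack y 6966 [ 84.8 150.1]
```

The bar dropped 9 mm (top 82), with the carriage about 9 mm short of contact, which is inside the limit. I'll centre the fingers, open and withdraw.

Emit:
{"api": "arm_command", "payload": {"targets": [{"tx": 0,"ty": -0.5,"tz": 0,"rx": 0,"ry": 0,"rz": 0},{"tx": 0,"ty": -0.6,"tz": 0,"rx": 0,"ry": 0,"rz": 0},{"tx": 0,"ty": -0.6,"tz": 0,"rx": 0,"ry": 0,"rz": 0},{"tx": 0,"ty": -0.6,"tz": -1,"rx": 0,"ry": 0,"rz": 0},{"tx": 0,"ty": -0.6,"tz": -4,"rx": 0,"ry": 0,"rz": 0},{"tx": 0,"ty": -0.6,"tz": -8,"rx": 0,"ry": 0,"rz": 0},{"tx": 0,"ty": -0.6,"tz": -12,"rx": 0,"ry": 0,"rz": 0},{"tx": 0,"ty": -0.6,"tz": -12,"rx": 0,"ry": 0,"rz": 0},{"tx": 0,"ty": -0.6,"tz": -12,"rx": 0,"ry": 0,"rz": 0}], "gripper": -0.4}}

```text
t: 23.4
tcp_pos: [520.8, -142.1, 186.5]
eef_rot: [1.0, 0.026, 0.001, 0.0]
contact_force: [-0.9, -0.5, -0.1]
grip_width: 26.3
grasp_force: 0.0
```

```bash
python3 -c "
from pk import *
look()"
```

```text
23.4 [-0.9 -0.5 -0.1] 26.294113706848343 0.0 [  1.6  50.2 186.5]
bar 603 [[-36.7  45.4  75.8]
 [ 22.2  50.7  79.2]
 [ 35.7  55.5  80.7]
 [ 38.9  56.9  81.3]]
carriage top y [75.  75.5]
pack y 3797 [ 85.2 150.4]
```

```bash
python3 -c "
from rig import *
print(finish_job())"
```

```text
the job is handed in; nothing more can be done
None
```

The job is handed in at about 23 s of robot time. In the last wrist measurement the pack lay in the bay against the end wall, the release bar was fully down in a notch, and the carriage was about 9 mm short of the pack. No score came back.

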